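Shut and bolt the damp chest

TASK

Push the open drawer of the blue damp chest fully home with the fingertips, gently, so that the two fresh bowls stay standing in it; only then push the brass bolt by its tab all the way across the drawer front. Do not pick anything up, and leave the planter and the slip jar where they stand.

Things in the scene. Friction and masses are not known exactly. Their poses are not given: they have to be found in the camera images.
- chest: Pale blue wooden damp chest fixed to the bench, 220 mm deep (its x), 340 wide (its y), 120 high (its z). Origin at the centre of its underside; its -x side, 110 mm from the origin, is the front and faces the robot, turned by up to about 0.3 rad. The top is flat and free.
- drawer (a joint): How far the only drawer stands out of the chest front, in m: 0 fully home (hard stop, flush with the chest front), starts 0.09 to 0.13, at most 0.15. It slides along the chest's x; push to the chest's +x. Friction about 2 N plus 6 N per m/s; it stays where left. Gently: never faster than 0.35 m/s.
- drawer_face (a point): Centre of the outer face of the plain wooden drawer front (256 mm wide, 14 to 106 mm above the bench, no handle), axes as the chest's, 60 mm above the bench; drawer home: x -0.110, y -0.030 in the chest's frame. Behind it a tray 180 mm long, 246 wide, walls 60 high, floor 23 mm above the bench. A keeper staple stands 16 mm off the face, 108 mm to its +y side.
- bolt (a joint): How far the brass bolt has been pushed across, in m: 0 drawn back on the chest's left (+y) stile, 0.05 fully across the drawer front (a hard stop); starts 0 to 0.012. It slides along the chest's -y axis. About 1.5 N of friction; it stays where left. From 0.02 on it would stand in the drawer's way.
- tab_top (a point): Centre of the top of the bolt's upright brass tab, axes as the chest's, 145 mm above the bench. The tab is 18 mm (x) by 12 (y), 78 to 145 mm above the bench, 25 mm higher than the chest; it stands clear in front of the chest front, its centre 25 mm off that plane. At bolt 0: x -0.135, y 0.150 in the chest's frame. Push its +y side towards the chest's -y.
- bowl0: Freshly thrown pale clay bowl, loose, standing in the drawer behind the front panel in the right (-y) half: 76 mm across the rim, 44 across the foot, 50 high, 160 g. Origin at the centre of its underside, z up.
- bowl1: The same kind of bowl in the left (+y) half of the drawer. Origin at the centre of its underside, z up.
- planter: Dark, round, open clay planter with slanting pale cuts, 90 mm across, 70 high, loose on the bench to one side of the chest front. Origin at the centre of its underside. Leave alone.
- slip_jar: Clay-coloured jar with a white cap, 60 mm across, 85 high, loose on the bench to the other side. Origin at the centre of its underside. Leave alone.
Things that resemble listed ones, but are neither listed nor needed, are in the scene too. Leave any orange or pink look-alike of the bowl1 alone. Leave any turquoise look-alike of the bowl0 alone.

How it is judged:
By the outcome, as a careful person would: the job done as asked, in the order asked, and still so for the second after the job is handed in, with the robot touching nothing.
It also fails if it takes over 48 s, if anything falls off the work surface, if the arm or the gripper's body presses on something with over 40 N, if the wrist force passes 120 N, or if a joint passes its speed limit or range.

ROBOT

A 6-joint arm with a two-finger parallel gripper is mounted at the origin on the work surface. World frame = base frame: x ahead of the robot, y to its left, z up, the work surface at z = 0. Lengths are in m, angles in degrees, forces in N, time in s.
With the tool pointing down it reaches from about 0.35 to 0.875 m from the base axis. Payload 4.2 kg.
Tool frame: the origin (TCP) lies midway between the tips of the shut fingers; the grasp point (between the pads) lies 19 mm behind it; z points along the fingers, y is the direction in which the jaws open and shut (so a half turn about z gives the same grasp; the last joint's range is limited). The gripper opens to 87 mm and grips with 3 to 60 N. Pads are 19 mm wide; open, the fingers measure 117 mm over their backs; the gripper's body (75 mm by 190 mm) begins 51 mm behind the grasp point.
Start: joints at [90.046, 22.042, 0.453, 0, -68.411, -14.817], TCP at [0.159, 0.604, 0.223] pointing down, gripper open.
Joint ranges: [-179.83, 179.83], [-69.29, 118.12], [-61.27, 80.66], [-181.25, 117.63], [-171.15, -9.14], [-177.46, 177.46]. Speed limits (degrees/s): [159.86, 159.86, 180, 180, 180, 180].

INTERFACE

Orientations are given as a 3x3 rotation matrix whose columns are the frame's x, y, z axes.
In Python, from station import r gives the robot as it stands.
- The arm moves only by the tool servo_tool, never from a script. Its arguments are lists of equal length, an entry for each row: "slide": the shift along the world's x, y, z in units of 60 mm (1.0 is 60 mm), a list of three; "twist": the turn, a rotation vector about the world's x, y, z in units of 6 degrees (1.0 is 6 degrees), a list of three; "gripper": the closure, from 0 (fully open) to 1 (shut). In form: {"slide": [[x, y, z], ...], "twist": [[wx, wy, wz], ...], "gripper": [gripper, ...]}. A call has 1 to 12 rows; each row shifts and turns the commanded pose from where the row before left it; what a row does not reach is not made up. A row lasts 1/8 s, in which the tool goes at most 62.5 mm and 10.7 degrees, less where a joint would pass 70% of its speed; a pose out of reach is approached as far as the arm can. A call is refused whole if a number of a shift passes 1 or a number of a turn 1, either way. A call with a gripper value outside its range is refused whole. The fingers move at their own pace and stop on an object; the grip force is fixed at half the most. Time passes only in rows, so rows that do not move let the fingers close. It gives the time, the measured TCP pose, the force and the opening at its end, in the units of the state.
- r.sense(): the state, without advancing time (a new reading comes with each control period).
- r.capture(name): name is "scene" or "top"; returns a dict with "image" (480x640x3 uint8, blue, green, red), "intrinsics" (3x3 intrinsics, pixels), "k1" (the pictures are not rectified: a ray, as slopes to the right and down, at radius r is drawn at 1 + k1 r^2 times it, then the intrinsics apply), "R" (3x3) and "t" (3): a world point X has camera coordinates R X + t. Camera axes: x right, y down, z forward; pixel columns grow to the right and rows downward; lengths in m; the calibration is good to about 2 mm. A picture is of the moment at which its call begins. There is no depth.
- r.finish_job(): hands the job in, once; it reports no verdict.
The state is a dict: "time_s": time; "joints": joint angles; "joint_velocities": joint speeds; "effort": joint torques, N m; "tcp_pos": TCP position; "ee_rot": TCP orientation; "wrist_force": force on the tool from outside, world axes, zero at the start; "moment": the same for the moment, N m; "gripper_width": opening from 0.0 (shut) to 1.0 (fully open).
Only numpy, scipy, OpenCV 4.12 (cv2) and the standard library are available. Lean on these libraries where they do the work, as an engineer would, in place of code of your own. Each camera call takes 0.05 s, during which the arm holds its last target.

## Working session

There is one attempt and no reset: what is moved stays moved. The work goes in short steps, Python scripts to look and compute and a tool call to move; the robot and the scene stay as the last step left them, time stands still between calls to the robot, and variables do not carry over. Pictures are saved under pics/ and viewed, and the job is handed in when it is done.

Besides the shell and the picture viewer there is one more tool, called after "Call:" as name(argument=value, ...) on one line, values as JSON. servo_tool: Moves the arm, as the interface text tells. Its arguments: {"type":"object","properties":{"slide":{"type":"array","items":{"type":"array","items":{"type":"number"}}},"twist":{"type":"array","items":{"type":"array","items":{"type":"number"}}},"gripper":{"type":"array","items":{"type":"number"}}},"required":["slide","twist","gripper"]}

```bash
mkdir -p pics; python3 - <<'E'
from station import r
import cv2
print(r.sense())
for n in("scene","top"):
    c=r.capture(n); cv2.imwrite(f"pics/{n}0.png",c["image"]); print(n,c["intrinsics"],c["k1"],c["R"],c["t"])
E
```

```text
{'time_s': 0.0, 'joints': array([ 9.00462103e+01,  2.20897235e+01,  3.78150757e-01, -2.91988366e-02,
       -6.84108033e+01, -1.48168724e+01]), 'joint_velocities': array([ 0.01997775,  0.10123472, -0.00639675, -0.03492481, -0.06727127,
        0.0529891 ]), 'effort': array([ 1.70469439e-04, -3.90667892e+01,  1.87401706e+01,  4.21974108e+00,
        1.09304750e-02, -2.01899938e-04]), 'tcp_pos': array([0.15916787, 0.60375571, 0.22145887]), 'ee_rot': array([[ 9.66906129e-01, -2.55131956e-01, -4.72141427e-04],
       [-2.55132377e-01, -9.66903773e-01, -2.13620037e-03],
       [ 8.84976502e-05,  2.18596379e-03, -9.99997607e-01]]), 'wrist_force': array([-0.74414523,  0.84268151, -0.12416685]), 'moment': array([-0.06226509, -0.04245339,  0.04752277]), 'gripper_width': 0.998037052963685}
scene [[461.72309015   0.         319.70639113]
 [  0.         461.72309015 238.913504  ]
 [  0.           0.           1.        ]] -0.11574900735075268 [[-0.63014835  0.77646129  0.00457284]
 [ 0.5848363   0.47848979 -0.65499162]
 [-0.5107637  -0.41006753 -0.7556223 ]] [ 0.32349966 -0.23927768  1.26375271]
top [[523.11440472   0.         324.92332226]
 [  0.         523.11440472 237.65350029]
 [  0.           0.           1.        ]] -0.061090571224967326 [[-0.01780576 -0.99975314 -0.01328994]
 [-0.99509944  0.01901277 -0.09703409]
 [ 0.09726281  0.01149705 -0.99519232]] [0.0163054  0.52298315 1.1775925 ]
```

View pics/scene0.png

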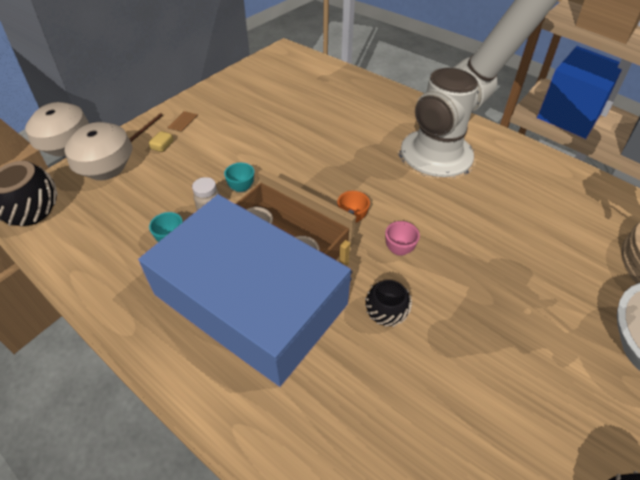

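View pics/top0.png

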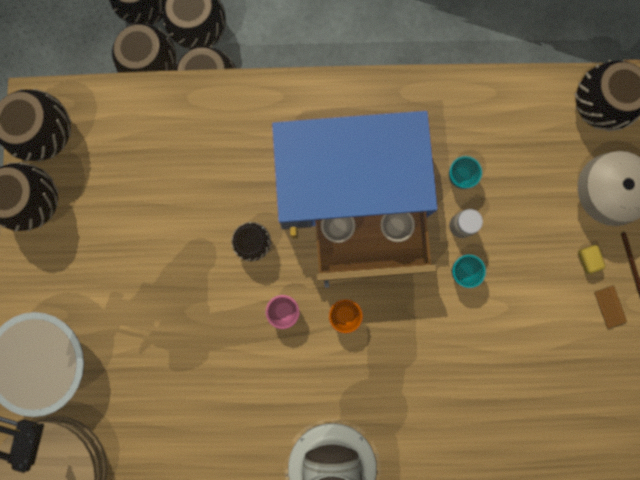

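```bash
cat > h.py <<'E'
import numpy as np, cv2
from station import r
def ray(c,px):
    K=c["intrinsics"]; p=cv2.undistortPoints(np.array([[px]],float),K,np.array([c["k1"],0,0,0,0.]),)[0,0]
    # refine exact inverse of u_d = u(1+k1 r^2)
    d=np.array([(px[0]-K[0,2])/K[0,0],(px[1]-K[1,2])/K[1,1]]); u=np.array(p)
    for _ in range(20): u=d/(1+c["k1"]*(u@u))
    D=c["R"].T@np.array([u[0],u[1],1]); return -c["R"].T@c["t"],D/np.linalg.norm(D)
def onz(c,px,z):
    o,D=ray(c,px); return o+D*(z-o[2])/D[2]
def proj(c,X):
    q=c["R"]@np.array(X)+c["t"]; u=q[:2]/q[2]; u=u*(1+c["k1"]*(u@u)); K=c["intrinsics"]
    return [K[0,0]*u[0]+K[0,2],K[1,1]*u[1]+K[1,2]]
def bluequad(im):
    h=cv2.cvtColor(im,cv2.COLOR_BGR2HSV); m=cv2.inRange(h,(105,90,90),(125,255,255))
    return h,m
E
python3 - <<'E'
from h import *
c=r.capture("top"); im=c["image"]; h,m=bluequad(im)
cs=max(cv2.findContours(m,0,1)[0],key=cv2.contourArea)
P=np.array([onz(c,p[0],0.12)[:2] for p in cs],np.float32)
print(cv2.approxPolyDP(cs,8,True)[:,0].tolist(), cv2.minAreaRect(P*1000))
print(np.round([onz(c,p[0],0.12) for p in cv2.approxPolyDP(cs,8,True)],4))
cv2.imwrite("pics/t_crop.png",cv2.resize(im[190:340,225:495],None,fx=2.9,fy=2.9,interpolation=2))
s=r.capture("scene")["image"]; cv2.imwrite("pics/s_crop.png",cv2.resize(s[160:340,130:430],None,fx=2.6,fy=2.6,interpolation=2))
E
```

```text
[[426, 112], [274, 124], [280, 221], [435, 210]] ((667.2807006835938, -59.106201171875), (219.16049194335938, 336.2366638183594), 3.424576997756958)
[[ 0.7845 -0.2193  0.12  ]
 [ 0.7644  0.1119  0.12  ]
 [ 0.5514  0.1005  0.12  ]
 [ 0.5686 -0.2299  0.12  ]]
```

View pics/t_crop.png

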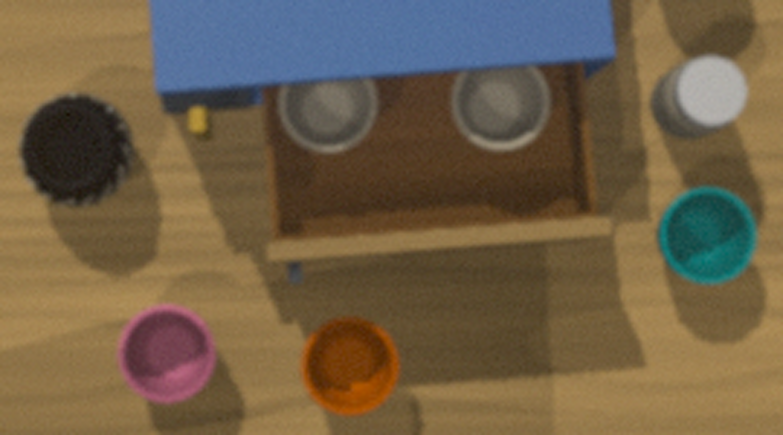

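View pics/s_crop.png

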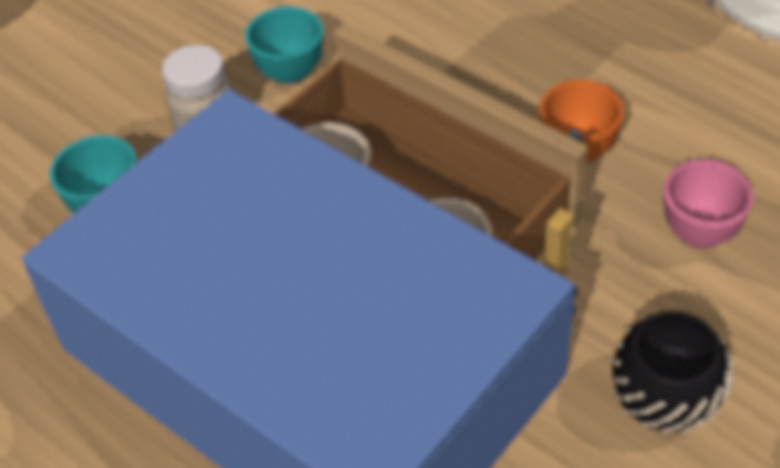

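```bash
python3 - <<'E'
from h import *
c=r.capture("top"); print("cam",-c["R"].T@c["t"])
O=np.array([.667,-.059]); a=np.radians(3.43); X=np.array([np.cos(a),np.sin(a)]);Y=np.array([-X[1],X[0]])
def f(px,z,n):
    w=onz(c,px,z)[:2]; d=w-O; print(n,np.round(w,4),"chest",np.round([d@X,d@Y],4))
cr=lambda u,v:(225+(u+.5)/2.9-.5,190+(v+.5)/2.9-.5)
h=cv2.cvtColor(c["image"],cv2.COLOR_BGR2HSV)
m=cv2.inRange(h[215:245,285:302],(18,140,110),(32,255,255)); ys,xs=np.nonzero(m); print("tab px",xs.min()+285,xs.max()+285,ys.min()+215,ys.max()+215)
f(cr(198,112),.145,"tab"); f((xs.mean()+285,ys.mean()+215),.145,"tabmean")
f(cr(268,243),.106,"fl top-left-ish in"); f(cr(268,260),.106,"fl outer"); f(cr(611,236),.106,"fr outer"); f(cr(611,217),.106,"fr in")
f(cr(294,275),.09,"staple")
f(cr(350,366),.05,"orange");f(cr(167,353),.05,"pink");f(cr(76,150),.07,"planter");f(cr(712,92),.085,"jar");f(cr(707,235),.05,"teal")
f(cr(328,105),.073,"bowl1");f(cr(500,102),.073,"bowl0")
s=r.capture("scene")
# scene: line checks of chest corners
for x,y in((-.11,.17),(-.11,-.17),(.11,.17),(.11,-.17)):
    w=O+x*X+y*Y; print([round(v) for v in proj(s,[*w,.12])],[round(v) for v in proj(c,[*w,.12])])
o,D=ray(s,(130+559/2.6,160+215/2.6)); o2,D2=ray(c,cr(198,112))
A=np.stack([D,-D2],1); t=np.linalg.lstsq(A,o2-o,rcond=None)[0]; print("tab tri",o+t[0]*D,o2+t[1]*D2)
E
```

```text
cam [ 0.40617461 -0.00718082  1.22289491]
tab px 290 295 227 235
tab [0.5323 0.0713] chest [-0.1266  0.1381]
tabmean [0.5268 0.0722] chest [-0.1321  0.1394]
fl top-left-ish in [0.4389 0.0238] chest [-0.2227  0.0963]
fl outer [0.4265 0.024 ] chest [-0.2351  0.0972]
fr outer [ 0.4393 -0.2285] chest [-0.2374 -0.1556]
fr in [ 0.4533 -0.229 ] chest [-0.2235 -0.1569]
staple [0.4153 0.0053] chest [-0.2474  0.0792]
orange [ 0.3453 -0.0359] chest [-0.3198  0.0423]
pink [0.3575 0.1044] chest [-0.2991  0.1816]
planter [0.5136 0.1706] chest [-0.1393  0.2384]
jar [ 0.5471 -0.3135] chest [-0.1349 -0.2469]
teal [ 0.4402 -0.3141] chest [-0.2416 -0.2411]
bowl1 [ 0.5442 -0.0228] chest [-0.1204  0.0435]
bowl0 [ 0.544  -0.1541] chest [-0.1285 -0.0875]
[352, 267] [278, 223]
[219, 193] [438, 211]
[277, 355] [272, 123]
[139, 258] [427, 111]
tab tri [0.53034777 0.07281388 0.15080861] [0.5316319  0.07088449 0.15081839]
```

Call:
servo_tool(slide=[[0.36, -0.42, 0], [0.36, -0.42, 0], [0.36, -0.42, 0], [0.36, -0.42, 0], [0.36, -0.42, 0], [0.36, -0.42, 0], [0.36, -0.42, 0], [0.36, -0.42, 0], [0.36, -0.42, 0], [0.36, -0.42, 0], [0.36, -0.42, 0], [0.36, -0.42, 0]], twist=[[0, 0, 0.25], [0, 0, 0.25], [0, 0, 0.25], [0, 0, 0.25], [0, 0, 0.25], [0, 0, 0.25], [0, 0, 0.25], [0, 0, 0.25], [0, 0, 0.25], [0, 0, 0.25], [0, 0, 0.25], [0, 0, 0.25]], gripper=[1, 1, 1, 1, 1, 1, 1, 1, 1, 1, 1, 1])

```text
time_s: 1.8
tcp_pos: [0.4191, 0.301, 0.2226]
ee_rot: [[0.998, 0.057, 0.0], [0.057, -0.998, 0.0], [0.0, -0.0, -1.0]]
wrist_force: [-0.5, 1.5, 0.3]
gripper_width: 0.004
```

Call:
servo_tool(slide=[[-0.02, -0.62, 0], [-0.02, -0.62, 0], [-0.02, -0.62, 0], [-0.02, -0.62, 0], [-0.02, -0.62, 0], [-0.02, -0.62, 0], [-0.02, -0.62, 0], [-0.02, -0.62, 0], [-0.02, -0.62, 0], [-0.02, -0.62, 0], [-0.02, -0.62, 0], [0, 0, 0]], twist=[[0, 0, 0], [0, 0, 0], [0, 0, 0], [0, 0, 0], [0, 0, 0], [0, 0, 0], [0, 0, 0], [0, 0, 0], [0, 0, 0], [0, 0, 0], [0, 0, 0], [0, 0, 0]], gripper=[1, 1, 1, 1, 1, 1, 1, 1, 1, 1, 1, 1])

```text
time_s: 3.3
tcp_pos: [0.4049, -0.1089, 0.2225]
ee_rot: [[0.999, 0.052, -0.0], [0.052, -0.999, -0.0], [-0.0, 0.0, -1.0]]
wrist_force: [0.1, 0.7, -0.6]
gripper_width: 0.009
```

Call:
servo_tool(slide=[[0, 0, -0.4], [0, 0, -0.4], [0, 0, -0.4], [0, 0, -0.4], [0, 0, -0.4], [0, 0, -0.36], [0, 0, 0]], twist=[[0, 0, 0], [0, 0, 0], [0, 0, 0.1], [0, 0, 0.1], [0, 0, 0], [0, 0, 0], [0, 0, 0]], gripper=[1, 1, 1, 1, 1, 1, 1])

```text
time_s: 4.18
tcp_pos: [0.4043, -0.1068, 0.0799]
ee_rot: [[0.997, 0.078, -0.004], [0.078, -0.997, -0.0], [-0.004, 0.0, -1.0]]
wrist_force: [0.3, 0.2, 0.5]
gripper_width: 0.005
```

```bash
python3 - <<'E'
from h import *
print(r.sense()["tcp_pos"],r.sense()["wrist_force"])
s=r.capture("scene")["image"]; cv2.imwrite("pics/s1.png",cv2.resize(s[100:340,130:430],None,fx=2.5,fy=2.5,interpolation=2))
E
```

```text
[ 0.40427808 -0.10681937  0.0799211 ] [0.32875882 0.1847791  0.49754017]
```

View pics/s1.png

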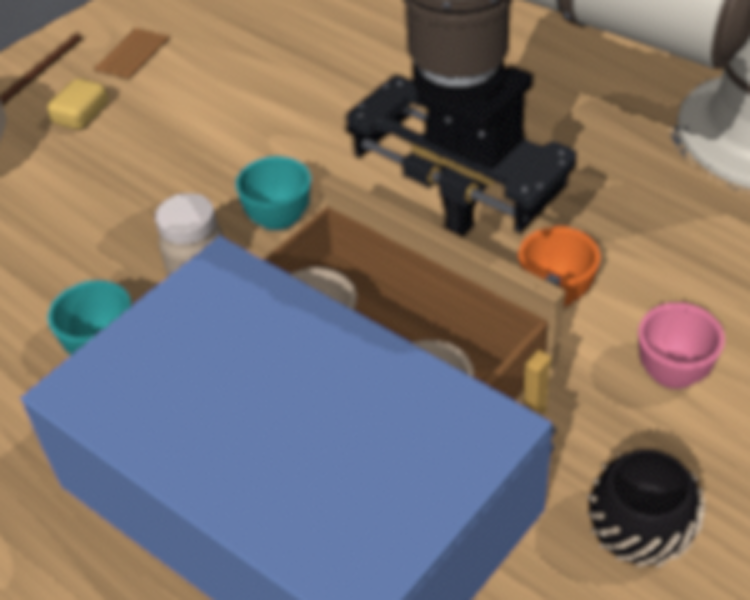

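Call:
servo_tool(slide=[[0.04, 0.0, 0], [0.06, 0.0, 0], [0.08, 0.01, 0], [0.08, 0, 0], [0.08, 0.01, 0], [0.09, 0, 0], [0.1, 0.01, 0], [0.1, 0, 0], [0.1, 0.01, 0], [0.1, 0.01, 0], [0.1, 0, 0], [0.1, 0.01, 0]], twist=[[0, 0, -0.1], [0, 0, -0.07], [0, 0, 0], [0, 0, 0], [0, 0, 0], [0, 0, 0], [0, 0, 0], [0, 0, 0], [0, 0, 0], [0, 0, 0], [0, 0, 0], [0, 0, 0]], gripper=[1, 1, 1, 1, 1, 1, 1, 1, 1, 1, 1, 1])

```text
time_s: 5.72
tcp_pos: [0.4673, -0.1037, 0.0808]
ee_rot: [[0.998, 0.059, -0.001], [0.059, -0.998, -0.0], [-0.001, 0.0, -1.0]]
wrist_force: [-2.1, -1.3, -1.3]
gripper_width: 0.007
```

Call:
servo_tool(slide=[[0.1, 0.0, 0], [0.1, 0.01, 0], [0.1, 0, 0], [0.1, 0.01, 0], [0.1, 0, 0], [0.1, 0.01, 0], [0.1, 0.01, 0], [0.1, 0, 0]], twist=[[0, 0, 0], [0, 0, 0], [0, 0, 0], [0, 0, 0], [0, 0, 0], [0, 0, 0], [0, 0, 0], [0, 0, 0]], gripper=[1, 1, 1, 1, 1, 1, 1, 1])

```text
time_s: 6.72
tcp_pos: [0.5156, -0.1012, 0.081]
ee_rot: [[0.998, 0.059, 0.0], [0.059, -0.998, 0.0], [0.0, -0.0, -1.0]]
wrist_force: [-2.2, 0.1, -2.0]
gripper_width: 0.007
```

```bash
python3 - <<'E'
from h import *
print(r.sense()["tcp_pos"],r.sense()["wrist_force"])
s=r.capture("scene")["image"]; cv2.imwrite("pics/s2.png",cv2.resize(s[100:340,130:430],None,fx=2.5,fy=2.5,interpolation=2))
E
```

```text
[ 0.51557735 -0.10122545  0.08101547] [-2.23763242  0.07740131 -1.97191584]
```

View pics/s2.png

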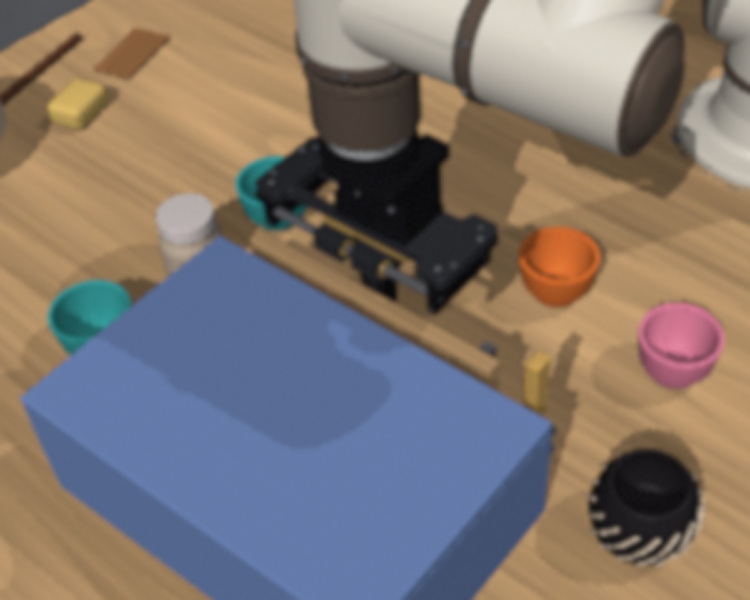

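Call:
servo_tool(slide=[[0.09, 0.0, 0], [0.08, 0.01, 0], [0.07, 0, 0], [0.06, 0.01, 0], [0.05, 0, 0], [0.05, 0, 0]], twist=[[0, 0, 0], [0, 0, 0], [0, 0, 0], [0, 0, 0], [0, 0, 0], [0, 0, 0]], gripper=[1, 1, 1, 1, 1, 1])

```text
time_s: 7.52
tcp_pos: [0.5395, -0.1, 0.0811]
ee_rot: [[0.998, 0.059, 0.0], [0.059, -0.998, 0.0], [0.0, -0.0, -1.0]]
wrist_force: [-2.5, 0.0, 0.5]
gripper_width: 0.006
```

Call:
servo_tool(slide=[[0.04, 0.0, 0], [0.04, 0, 0], [0.04, 0, 0]], twist=[[0, 0, 0], [0, 0, 0], [0, 0, 0]], gripper=[1, 1, 1])

```text
time_s: 7.9
tcp_pos: [0.5464, -0.0999, 0.0808]
ee_rot: [[0.998, 0.059, -0.0], [0.059, -0.998, 0.0], [-0.0, -0.0, -1.0]]
wrist_force: [-2.1, 1.8, 0.2]
gripper_width: 0.003
```

Call:
servo_tool(slide=[[0.03, 0.0, 0], [0.03, 0, 0], [0.03, 0, 0]], twist=[[0, 0, 0], [0, 0, 0], [0, 0, 0]], gripper=[1, 1, 1])

```text
time_s: 8.28
tcp_pos: [0.5511, -0.1, 0.0807]
ee_rot: [[0.998, 0.059, -0.002], [0.059, -0.998, 0.0], [-0.002, -0.0, -1.0]]
wrist_force: [-6.1, 3.0, 2.8]
gripper_width: 0.003
```

Call:
servo_tool(slide=[[0.03, 0.0, 0], [0.03, 0, 0]], twist=[[0, 0, 0], [0, 0, 0]], gripper=[1, 1])

```text
time_s: 8.52
tcp_pos: [0.5509, -0.1002, 0.0805]
ee_rot: [[0.998, 0.059, -0.01], [0.059, -0.998, 0.0], [-0.01, -0.001, -1.0]]
wrist_force: [-12.2, 3.0, 9.2]
gripper_width: 0.006
```

Call:
servo_tool(slide=[[-0.2, 0.0, 0], [-0.3, 0, 0], [-0.3, 0, 0.3], [0, 0, 0.9], [0, 0, 0.9], [0, 0, 0]], twist=[[0, 0, 0], [0, 0, 0], [0, 0, 0], [0, 0, 0], [0, 0, 0], [0, 0, 0]], gripper=[1, 1, 1, 1, 1, 1])

```text
time_s: 9.28
tcp_pos: [0.5113, -0.1003, 0.2126]
ee_rot: [[0.998, 0.06, 0.015], [0.06, -0.998, -0.0], [0.015, 0.001, -1.0]]
wrist_force: [0.2, 0.4, 0.4]
gripper_width: 0.006
```

```bash
python3 - <<'E'
from h import *
print(r.sense()["tcp_pos"],r.sense()["wrist_force"])
c=r.capture("top"); s=r.capture("scene"); 
a=cv2.resize(s["image"][100:340,130:430],None,fx=2,fy=2,interpolation=2)[:480,:600]
b=cv2.resize(c["image"][190:290,250:450],None,fx=4,fy=4,interpolation=2)
cv2.imwrite("pics/s3.png",a);cv2.imwrite("pics/t3.png",b)
E
```

```text
[ 0.51126113 -0.10026953  0.21256403] [0.2358511  0.41269103 0.36660582]
```

View pics/s3.png

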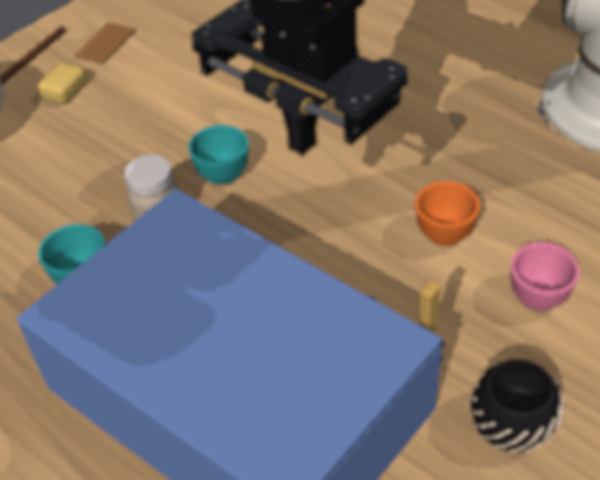

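View pics/t3.png

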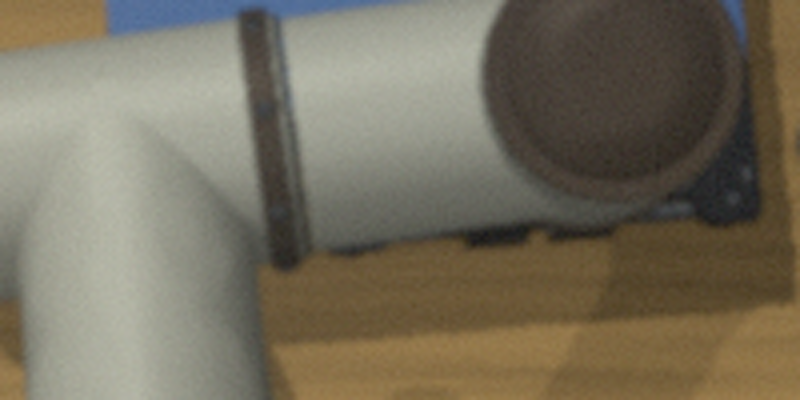

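Call:
servo_tool(slide=[[0.02, 0.44, 0], [0.02, 0.44, 0], [0.02, 0.44, 0], [0.03, 0.44, 0], [0.03, 0.44, 0], [0.03, 0.44, 0], [0.02, 0.44, 0], [0.02, 0.45, 0], [0, 0, 0], [0, 0, 0]], twist=[[0, 0, 0], [0, 0, 0], [0, 0, 0], [0, 0, 0], [0, 0, 0], [0, 0, 0], [0, 0, 0], [0, 0, 0], [0, 0, 0], [0, 0, 0]], gripper=[1, 1, 1, 1, 1, 1, 1, 1, 1, 1])

```text
time_s: 10.62
tcp_pos: [0.5182, 0.1112, 0.2058]
ee_rot: [[0.998, 0.059, -0.002], [0.059, -0.998, -0.001], [-0.002, 0.001, -1.0]]
wrist_force: [-0.3, -0.5, 0.2]
gripper_width: 0.007
```

```bash
python3 - <<'E'
from h import *
print(r.sense()["tcp_pos"],r.sense()["wrist_force"],r.sense()["ee_rot"][:,2])
c=r.capture("top"); s=r.capture("scene"); 
a=cv2.resize(s["image"][140:340,230:480],None,fx=3,fy=3,interpolation=2)
b=cv2.resize(c["image"][190:290,250:450],None,fx=4,fy=4,interpolation=2)
cv2.imwrite("pics/s4.png",a);cv2.imwrite("pics/t4.png",b)
print(proj(s,r.sense()["tcp_pos"]))
E
```

```text
[0.51824373 0.1112136  0.20579094] [-0.27564889 -0.45366344  0.24900956] [-0.00186557 -0.00104472 -0.99999771]
[np.float64(368.1717044989883), np.float64(228.3968050306253)]
```

View pics/s4.png

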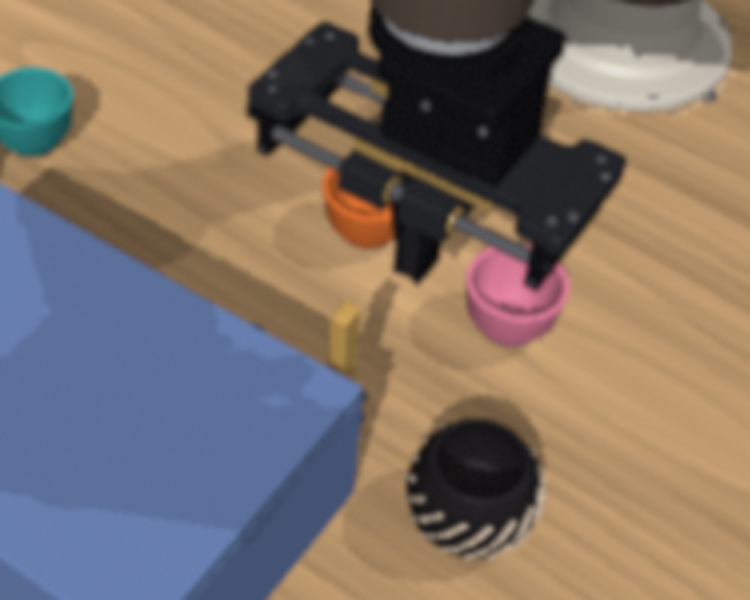

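View pics/t4.png

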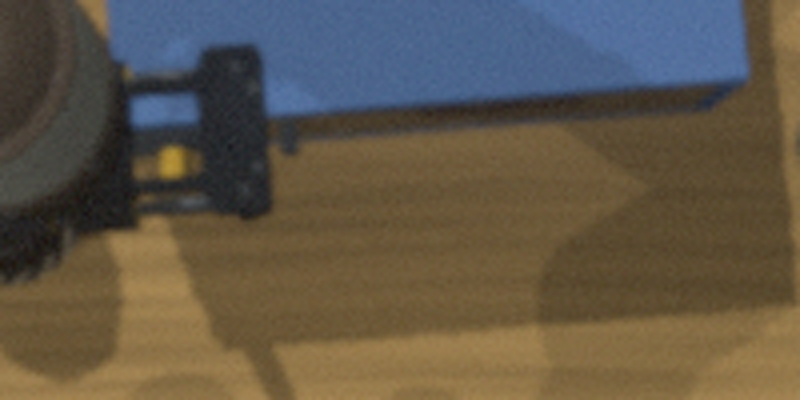

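Call:
servo_tool(slide=[[0.08, 0, -0.3], [0, 0, -0.4], [0, 0, -0.4], [0, 0, -0.3], [0, 0, -0.25], [0, 0, 0], [0, 0, 0]], twist=[[0, 0, 0], [0, 0, 0], [0, 0, 0], [0, 0, 0], [0, 0, 0], [0, 0, 0], [0, 0, 0]], gripper=[1, 1, 1, 1, 1, 1, 1])

```text
time_s: 11.6
tcp_pos: [0.5241, 0.1118, 0.1086]
ee_rot: [[0.998, 0.059, 0.001], [0.059, -0.998, 0.0], [0.001, -0.0, -1.0]]
wrist_force: [0.1, -0.1, 0.1]
gripper_width: 0.005
```

Call:
servo_tool(slide=[[0, -0.06, 0], [0, -0.08, 0], [0.01, -0.08, 0], [0, -0.08, 0], [0.01, -0.08, 0], [0, -0.08, 0], [0.01, -0.08, 0], [0, -0.08, 0], [0.01, -0.07, 0], [0, -0.06, 0], [0, -0.05, 0]], twist=[[0, 0, 0], [0, 0, 0], [0, 0, 0], [0, 0, 0], [0, 0, 0], [0, 0, 0], [0, 0, 0], [0, 0, 0], [0, 0, 0], [0, 0, 0], [0, 0, 0]], gripper=[1, 1, 1, 1, 1, 1, 1, 1, 1, 1, 1])

```text
time_s: 12.98
tcp_pos: [0.5261, 0.0635, 0.108]
ee_rot: [[0.998, 0.059, 0.0], [0.059, -0.998, 0.0], [0.0, -0.0, -1.0]]
wrist_force: [-0.1, 1.4, 0.2]
gripper_width: 0.003
```

Call:
servo_tool(slide=[[0, -0.05, 0], [0, -0.05, 0], [0, -0.04, 0]], twist=[[0, 0, 0], [0, 0, 0], [0, 0, 0]], gripper=[1, 1, 1])

```text
time_s: 13.35
tcp_pos: [0.5263, 0.0553, 0.1081]
ee_rot: [[0.998, 0.06, 0.001], [0.06, -0.998, 0.0], [0.001, -0.0, -1.0]]
wrist_force: [1.1, 1.2, 0.2]
gripper_width: 0.005
```

Call:
servo_tool(slide=[[0, -0.04, 0], [0, -0.04, 0], [0, -0.04, 0]], twist=[[0, 0, 0], [0, 0, 0], [0, 0, 0]], gripper=[1, 1, 1])

```text
time_s: 13.72
tcp_pos: [0.5265, 0.0498, 0.1082]
ee_rot: [[0.998, 0.059, 0.002], [0.059, -0.998, 0.003], [0.002, -0.003, -1.0]]
wrist_force: [-2.3, 14.2, 1.7]
gripper_width: 0.009
```

Call:
servo_tool(slide=[[0, -0.04, 0], [0, -0.03, 0]], twist=[[0, 0, 0], [0, 0, 0]], gripper=[1, 1])

```text
time_s: 13.98
tcp_pos: [0.5268, 0.0492, 0.1083]
ee_rot: [[0.998, 0.059, 0.004], [0.059, -0.998, 0.009], [0.004, -0.008, -1.0]]
wrist_force: [-5.4, 26.8, 2.3]
gripper_width: 0.004
```

Hard stop. Back off, raise, clear the view and check.

Call:
servo_tool(slide=[[0, 0.15, 0], [0, 0.25, 0], [0, 0.3, 0], [0, 0, 0.5], [0, 0, 0.9], [0, 0, 0.9], [0, 0.9, 0], [0, 0.9, 0], [-0.2, 0.9, 0], [-0.2, 0.9, 0], [0, 0, 0], [0, 0, 0]], twist=[[0, 0, 0], [0, 0, 0], [0, 0, 0], [0, 0, 0], [0, 0, 0], [0, 0, 0], [0, 0, 0], [0, 0, 0], [0, 0, 0], [0, 0, 0], [0, 0, 0], [0, 0, 0]], gripper=[1, 1, 1, 1, 1, 1, 1, 1, 1, 1, 1, 1])

```text
time_s: 15.48
tcp_pos: [0.5015, 0.302, 0.2455]
ee_rot: [[0.998, 0.06, -0.001], [0.06, -0.998, -0.001], [-0.001, 0.001, -1.0]]
wrist_force: [0.2, -0.9, 0.3]
gripper_width: 0.006
```

```bash
python3 - <<'E'
from h import *
print(r.sense()["tcp_pos"],r.sense()["wrist_force"])
c=r.capture("top"); s=r.capture("scene"); 
cv2.imwrite("pics/s5.png",cv2.resize(s["image"][140:340,130:430],None,fx=2.6,fy=2.6,interpolation=2));cv2.imwrite("pics/t5.png",cv2.resize(c["image"][160:340,220:500],None,fx=2.8,fy=2.8,interpolation=2))
O=np.array([.668,-.059]); a=np.radians(3.43); X=np.array([np.cos(a),np.sin(a)]);Y=np.array([-X[1],X[0]])
h=cv2.cvtColor(c["image"],cv2.COLOR_BGR2HSV); m=cv2.inRange(h[215:245,285:330],(18,140,110),(32,255,255)); ys,xs=np.nonzero(m)
print(xs.mean()+285,ys.mean()+215); w=onz(c,(xs.mean()+285,ys.mean()+215),.145)[:2]-O; print("tab",w@X,w@Y)
E
```

```text
[0.50148497 0.30201811 0.24552536] [ 0.17073502 -0.87308231  0.34425274]
311.42857142857144 229.20408163265307
tab -0.13258640922169124 0.10006322564611782
```

View pics/s5.png

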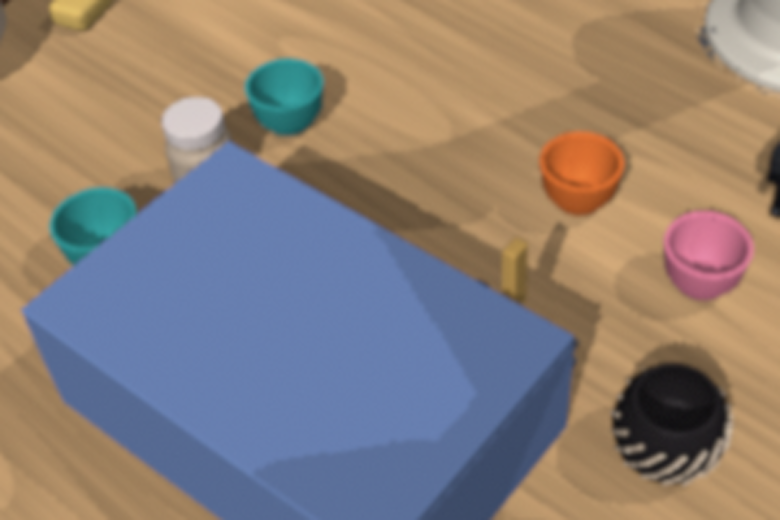

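View pics/t5.png

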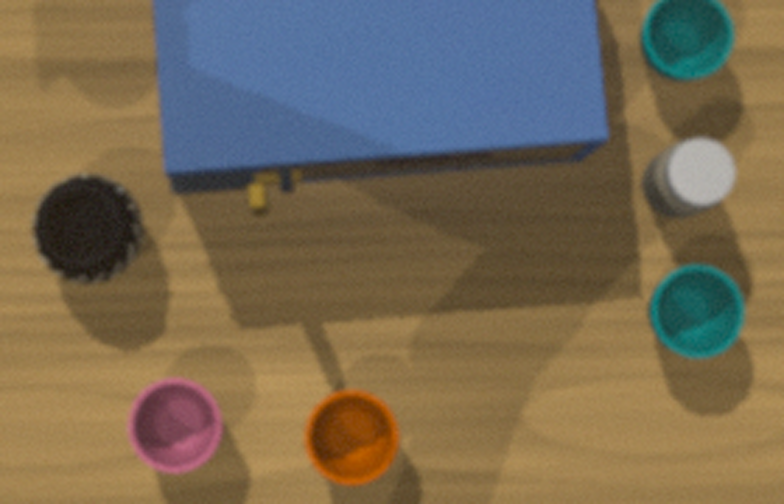

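The drawer front is flush with the chest (crop row ~160). The tab is at pixel (311, 229), which is chest y 0.100 and so bolt 0.050. The bolt tip has passed through the staple, and nothing else has moved.

```bash
python3 -c "
from station import r
print(r.finish_job())"
```

```text
the job is handed in; nothing more can be done
None
```

I pushed the drawer home with the closed fingertips at about 0.05 m/s, until it hit the stop at about 12 N. I then pushed the bolt by the +y side of its tab to its own stop, at about 27 N, and backed the arm away before handing in at about 16 s.

- **Drawer:** in the last pictures its front is flush with the chest.
- **Bolt:** the tab measures chest y 0.100, which is 0.050 m of travel. The bolt end is through the staple.
- **Other things:** the planter, jar and look-alike bowls appear where they stood.
- **Not checked:** the two fresh bowls are out of sight inside the closed drawer, so I could not see that they are still standing. I am relying on the slow push and on no jolt or unusual force before the stop.

No check failed or disagreed, apart from a 2–3 mm offset in the chest position between the two cameras. Contact with the drawer at its stop agreed with the top camera's position to about 1 mm.

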